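Uncover the pressed book

ROBOT

A 6-joint arm with a two-finger parallel gripper is mounted at the origin on the work surface. World frame = base frame: x ahead of the robot, y to its left, z up, the work surface at z = 0. Lengths are in m, angles in degrees, forces in N, time in s.
With the tool pointing down it reaches from about 0.4 to 0.825 m from the base axis. Payload 7 kg.
Tool frame: the origin (TCP) lies at the very end of the fingers, on their centre line; the grasp point (between the pads) lies 19 mm behind it (r.grip_depth is the distance from the TCP to the grasp point, in m); z points along the fingers, y is the line along which they close (so a half turn about z gives the same grasp; the last joint's range is limited). The gripper opens to 88 mm and grips with 3 to 60 N. Pads are 19 mm wide; open, the fingers measure 130 mm over their backs; the gripper's body (78 mm by 193 mm) begins 47 mm behind the grasp point.
Start: joints at [92.367, 20.546, 0.682, 0, -70.136, -16.507], TCP at [0.165, 0.655, 0.227] pointing down, gripper open.
Joint ranges: [-176.03, 176.03], [-82.01, 121.73], [-58.28, 71.71], [-173.87, 95.51], [-174.79, -0.11], [-173.66, 173.66]. Speed limits (degrees/s): [136.94, 136.94, 172.46, 180, 180, 180].

INTERFACE

Orientations are given as [roll, pitch, yaw] about the fixed x, y, z axes, in that order (R = Rz(yaw) Ry(pitch) Rx(roll)).
In Python, from plant import r gives the robot as it stands.
- The arm moves only by the tool play_rows, never from a script. Its argument "rows" is a list that holds one entry, the list of rows, each a list of 5 numbers: the closure, from 0 (fully open) to 1 (shut), then the shift along the tool's x, y, z each as a share of 0.5 m, from -1 to 1, then the turn about the tool's z as a share of 1.5 rad, from -1 to 1. A call has exactly 8 rows; each row is the pose to reach, as a shift and turn from the pose commanded when the call began, along the tool's axes at that moment; what a row does not reach only later rows make up. A row lasts 1/12 s, in which the tool goes at most 41.7 mm and 7.16 degrees, less where a joint would pass 70% of its speed; a pose out of reach is approached as far as the arm can. A call with a number of a shift or a turn outside -1 to 1 is refused whole. A call with a gripper value outside its range is refused whole. The fingers move at their own pace and stop on an object; "squeeze" is the grip in N (left out, the last holds). Time passes only in rows, so rows that repeat a pose let the fingers close, or fill a call up. It gives the time, the measured TCP pose, the force, the opening and the grip force at its end, in the units of the state.
- r.get_state(): the state, without advancing time (a new reading comes with each control period).
- r.capture(name): name is "scene" or "top" or "wrist"; returns the picture (384x512x3 uint8, red, green, blue); there is no depth.
- r.camera_info(name): a dict with "fovy" (degrees; the focal length in pixels is half the picture's height over the tangent of half this angle, whatever the lens; pixels are square), "cx", "cy" (the principal point, pixels), "k1" (the pictures are not rectified: a ray, as slopes to the right and down, at radius r is drawn at 1 + k1 r^2 times it, then the intrinsics apply), "pose" (4x4, takes a point from camera to world coordinates). Camera axes: x right, y down, z forward; pixel columns grow to the right and rows downward; lengths in m; the calibration is good to about 2 mm. A picture is of the moment at which its call begins: read the wrist's pose just before it. camera_info takes no time and is no camera call; for the wrist camera it gives the pose at the moment of the call.
- r.close_job(): hands the job in; it is judged then, once.
The state is a dict: "time_s": time; "joints": joint angles; "qd": joint speeds; "joint_torque": joint torques, N m; "tcp_pos": TCP position; "eef_rot": TCP orientation; "contact_force": force on the tool from outside, world axes, zero at the start; "moment": the same for the moment, N m; "gripper_width": finger opening in m; "gripper_force": force on a finger pad.
Only numpy, scipy, OpenCV 4.12 (cv2) and the standard library are available. Lean on these libraries where they do the work, as an engineer would, in place of code of your own. Each camera call takes 0.05 s, during which the arm holds its last target. There are 200 camera calls.

TASK

A newly covered book is lying under a wooden pressing board with a glue canister standing on the board as extra weight. First lift the canister off the board by its handle, keeping it upright, and stand it, without dropping it, wholly on the round green mat; then take the board by its bar handle, lift it straight up off the book and hold it level and still over the book, about 10 cm above it, without shifting the book. Finish while still holding the board up in the air, and leave the tub, the spool and the jar alone.

Things in the scene. Friction and masses are not known exactly. Their poses are not given: they have to be found in the camera images.
- canister: closed blue cylindrical glue canister, 72 mm diameter, 97 mm high to the top of its white lid (lid 74 mm diameter), about 0.3 to 0.6 kg, loose; stands on the board at one end, beside the board's handle. A rigid black carrying handle arches over the lid, its top 162 mm above the base. Origin: centre of the underside; z up; the handle's bar runs along its x axis.
- canister_handle (a point): middle of the canister's black handle bar, 155 mm above the canister's underside. The bar runs along the canister's x axis, 76 mm long (60 mm free between its two 6 mm steel posts), 14 mm wide (along the canister's y) and 14 mm high; 51 mm of free height between the bar and the lid.
- mat: round green mat, 150 mm diameter, 4 mm thick, fixed to the bench; the canister is to stand on it. Origin: centre of its underside, on the bench.
- board: plywood pressing board, 170 mm (its x) by 240 mm (its y), 15 mm thick, about 0.3 to 0.6 kg, loose, lying flat on the book. Origin: centre of its underside; z up. A dark wooden bar handle stands on its middle, the centre of mass lies below the handle's middle.
- board_handle (a point): middle of the board's handle bar, 55 mm above the board's underside (40 mm above its upper face). The bar runs along the board's x axis, 110 mm long (82 mm free between its two posts), 14 mm wide (along the board's y), 18 mm high, with 31 mm of free height under it.
- book: closed book with red covers and white pages, 150 mm (its x) by 215 mm (its y), 32 mm thick, 0.9 kg, loose, lying flat on the bench under the board. Origin: centre of its underside.
- book_top (a point): centre of the book's upper cover, 32 mm above the bench; z up.
- tub: open white plastic tub, 100 mm diameter at the rim, 80 mm high, bystander. Origin: centre of the underside.
- spool: white thread spool standing upright, 52 mm diameter, 64 mm high, bystander. Origin: centre of the underside.
- jar: closed amber jar, 60 mm diameter, 85 mm high, bystander. Origin: centre of the underside.
Mind the look-alikes: they are no part of the job. Several things have the shape of the canister; the one meant has the colours described above.

How it is judged:
By the outcome, as a careful person would: the job done as asked, in the order asked, and still so for the second after the job is handed in, while the arm keeps its last pose, push and grip.
It also fails if it takes over 58 s, if anything falls off the work surface, if the arm or the gripper's body presses on something with over 40 N, if the wrist force passes 120 N, or if a joint passes its speed limit or range.

## Working session

There is one attempt and no reset: what is moved stays moved. The work goes in short steps, Python scripts to look and compute and a tool call to move; the robot and the scene stay as the last step left them, time stands still between calls to the robot, and variables do not carry over. Pictures are saved under pics/ and viewed, at most 10 in all, crops included, and the job is handed in when it is done.

Besides the shell and the picture viewer there is one more tool, called after ">>>" as name(argument=value, ...), one argument or row to a line, values as JSON. play_rows: Moves the arm, as the interface text tells. Its arguments: {"type":"object","properties":{"rows":{"type":"array","items":{"type":"array","items":{"type":"array","items":{"type":"number"}}}},"squeeze":{"type":"number"}},"required":["rows"]}

```bash
mkdir -p pics
cat > h.py <<'E'
import numpy as np, cv2
from plant import r
def ray(name,u,v,info=None):
    c=info or r.camera_info(name); f=192/np.tan(np.radians(c["fovy"])/2)
    d=np.array([(u-c["cx"])/f,(v-c["cy"])/f]); s=d.copy()
    for _ in range(20): s=d/(1+c["k1"]*(s@s))
    P=np.array(c["pose"]); return P[:3,3],P[:3,:3]@np.array([s[0],s[1],1])
def onz(name,u,v,z,info=None):
    o,d=ray(name,u,v,info); return o+d*(z-o[2])/d[2]
def proj(name,p,info=None):
    c=info or r.camera_info(name); f=192/np.tan(np.radians(c["fovy"])/2)
    P=np.array(c["pose"]); q=P[:3,:3].T@(np.array(p)-P[:3,3]); s=q[:2]/q[2]
    s=s*(1+c["k1"]*(s@s)); return s*f+[c["cx"],c["cy"]]
E
python3 - <<'E'
from h import *
for n in("scene","top"):
    im=r.capture(n); cv2.imwrite(f"pics/{n}0.png",im[:,:,::-1]); c=r.camera_info(n); print(n,c["fovy"],c["k1"],np.round(c["pose"],3).tolist())
s=r.get_state(); print(s["tcp_pos"],s["eef_rot"],s["time_s"],s["gripper_width"])
E
```

```text
scene 43.20850383007175 0.01567174139627265 [[-0.141, 0.72, -0.68, 1.387], [0.99, 0.09, -0.11, 0.111], [-0.018, -0.688, -0.725, 1.014], [0.0, 0.0, 0.0, 1.0]]
top 47.35955229961738 -0.1428283483084828 [[-0.008, -0.984, 0.181, 0.308], [-1.0, 0.01, 0.013, -0.015], [-0.014, -0.181, -0.983, 1.527], [0.0, 0.0, 0.0, 1.0]]
[0.16481112 0.65409889 0.22571425] [ 1.79913358e+02 -6.17604584e-03 -1.41480757e+01] 0.1 0.08767721100395186
```

View pics/top0.png

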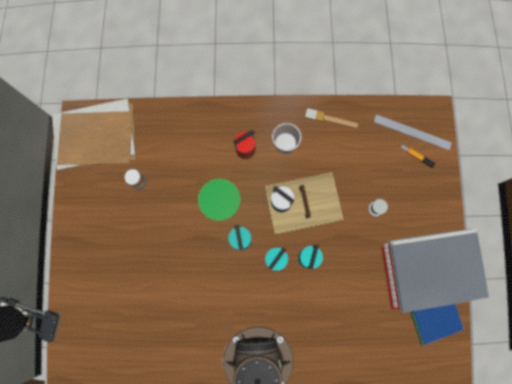

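View pics/scene0.png

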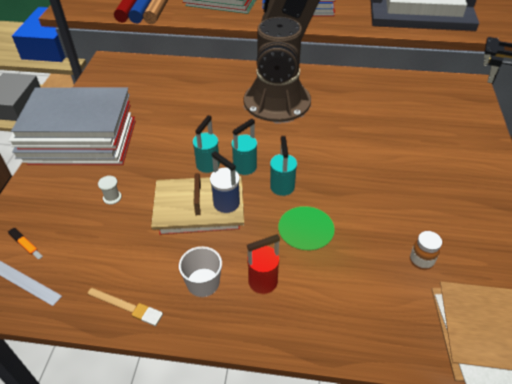

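The top view shows the white-lidded canister at about (283,198) on the board, whose bar handle is at (305,201), and the green mat at (219,200). The teal and red look-alikes stand clear of them. The scene view shows the navy canister at (225,188) and the mat at (306,228).

Run:
```python
from h import *
im=cv2.imread("pics/top0.png"); hsv=cv2.cvtColor(im,cv2.COLOR_BGR2HSV)
def big(m):
    n,l,s,c=cv2.connectedComponentsWithStats(m.astype(np.uint8)); return [(s[i],c[i].round(1),l==i) for i in np.argsort(-s[1:,4])+1 if s[i,4]>15]
h,s,v=[hsv[...,i].astype(int) for i in range(3)]
for n,zz in(("top",.004),("scene",.004)):
    I=cv2.imread(f"pics/{n}0.png"); H=cv2.cvtColor(I,cv2.COLOR_BGR2HSV)
    m=cv2.inRange(H,(50,120,60),(70,255,255)); st,c,l=big(m>0)[0]
    e=cv2.fitEllipse(max(cv2.findContours(m,0,2)[0],key=len)); print("mat",n,c,onz(n,*c,zz).round(4),onz(n,*e[0],zz).round(4))
roi=np.zeros(h.shape,bool); roi[165:240,258:350]=1
# board: light tan ; dark: handles
b=roi&(((h>12)&(h<28)&(v>130)))|(roi&(v>150)); cs=cv2.findContours(b.astype(np.uint8),0,2)[0]
rc=cv2.minAreaRect(max(cs,key=cv2.contourArea)); box=cv2.boxPoints(rc)
W=np.array([onz("top",*p,.047) for p in box]); print("board",rc,W.round(3).tolist(),W.mean(0).round(4),[np.linalg.norm(W[i]-W[i-1]).round(3) for i in range(4)])
hull=max(cs,key=cv2.contourArea)
wh=roi&(s<60)&(v>140)
for x in big(wh)[:3]: print("white",x[0],x[1],onz("top",*x[1],.144))
inner=np.zeros(h.shape,np.uint8); cv2.fillConvexPoly(inner,box.astype(int),1); inner=cv2.erode(inner,np.ones((5,5)))>0
for x in big(inner&(v<95))[:4]:
    ys,xs=np.nonzero(x[2]); mu=cv2.minAreaRect(np.c_[xs,ys].astype(np.float32)); print("dark",x[0],x[1],mu)
cr=lambda I,a,b,c,d:cv2.resize(I[b:d,a:c],None,fx=5,fy=5,interpolation=2)
A=cr(im,258,165,350,240);B=cr(cv2.imread("pics/scene0.png"),148,145,248,235)
o=np.zeros((600,800,3),np.uint8); A=cv2.resize(A,(400,326));B=cv2.resize(B,(400,360)); o[:326,:400]=A;o[:360,400:]=B; cv2.imwrite("pics/crop1.png",o[:360])
```

```text
mat top [218.6 199.1] [0.5564 0.133  0.004 ] [0.5565 0.1329 0.004 ]
mat scene [306.1 227.8] [0.5589 0.1345 0.004 ] [0.5587 0.1343 0.004 ]
board ((302.6346130371094, 207.25259399414062), (65.97909545898438, 93.32218170166016), 83.19094848632812) [[0.615, 0.012, 0.047], [0.651, -0.31, 0.047], [0.423, -0.327, 0.047], [0.39, -0.012, 0.047]] [ 0.5197 -0.1595  0.047 ] [np.float64(0.227), np.float64(0.325), np.float64(0.229), np.float64(0.317)]
white [270 192  21  17 233] [279.2 200.8] [ 0.52618972 -0.07469011  0.144     ]
white [279 186  16  13 106] [287.3 191. ] [ 0.55775881 -0.10124785  0.144     ]
dark [300 186  10  32  82] [304.6 201.1] ((304.40167236328125, 201.40728759765625), (31.555286407470703, 3.447845935821533), 77.00537872314453)
dark [274 187  19  16  65] [282.7 193.9] ((282.6839904785156, 194.41078186035156), (22.80318260192871, 3.5972931385040283), 37.5685920715332)
dark [274 207  12   5  21] [279.1 209.8] ((279.1654052734375, 209.7269287109375), (11.401752471923828, 2.5434677600860596), 15.255120277404785)
```

View pics/crop1.png

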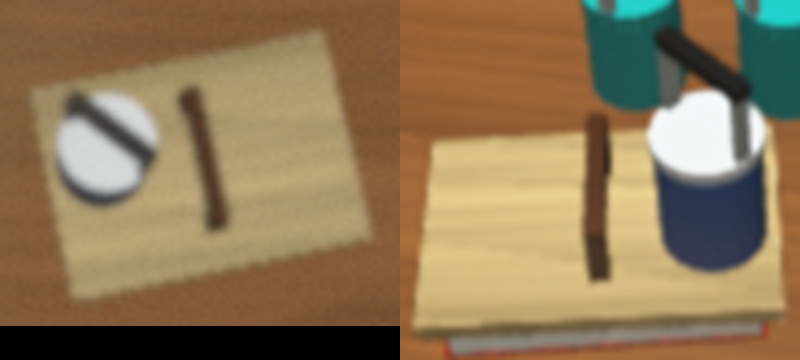

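The crop shows the canister's bar running obliquely over the white lid, and the board's bar handle beside it. Next I convert these to world coordinates and use two-view rays for the canister handle.

Run:
```python
from h import *
im=cv2.imread("pics/top0.png")
k=400/92; t=lambda x,y:(258+x/k-.4,165+y/k-.4)
q=lambda x,y:(148+x/4-.4,145+y/4-.4)
for n,pts,z in(("can bar",[(75,100),(150,155)],.047+.162),("board bar",[(188,92),(217,225)],.047+.049),("board",[(33,90),(322,33),(372,240),(73,300)],.047)):
    W=np.array([onz("top",*t(*p),z) for p in pts]); d=W[1]-W[0]; print(n,W.round(3).tolist(),W.mean(0).round(4),np.linalg.norm(d).round(3),np.degrees(np.arctan2(d[1],d[0])).round(1))
for n,pts,z in(("can bar",[(667,38),(740,88)],.209),("board bar",[(596,118),(597,238)],.096)):
    W=np.array([onz("scene",*q(x-400,y),z) for x,y in pts]); d=W[1]-W[0]; print(n,W.round(3).tolist(),W.mean(0).round(4),np.linalg.norm(d).round(3),np.degrees(np.arctan2(d[1],d[0])).round(1))
# lid
c=t(107,147); print("lid top",onz("top",*c,.144)); print("lid scene",onz("scene",*q(307,135),.144))
print(np.round(r.camera_info("wrist")["pose"],3).tolist(),r.camera_info("wrist")["fovy"])
```

```text
can bar [[0.557, -0.059, 0.209], [0.517, -0.111, 0.209]] [ 0.5371 -0.0853  0.209 ] 0.065 -127.4
board bar [[0.584, -0.15, 0.096], [0.481, -0.169, 0.096]] [ 0.5323 -0.1594  0.096 ] 0.104 -169.3
board [[0.596, -0.032, 0.047], [0.64, -0.263, 0.047], [0.474, -0.296, 0.047], [0.429, -0.061, 0.047]] [ 0.5348 -0.1628  0.047 ] 0.235 -79.2
can bar [[0.522, -0.108, 0.209], [0.561, -0.056, 0.209]] [ 0.5415 -0.0816  0.209 ] 0.065 53.5
board bar [[0.486, -0.171, 0.096], [0.592, -0.147, 0.096]] [ 0.5388 -0.1591  0.096 ] 0.109 12.5
lid top [ 0.53383184 -0.08445629  0.144     ]
lid scene [ 0.53902032 -0.08299054  0.144     ]
[[-0.246, -0.922, -0.298, 0.246], [-0.969, 0.234, 0.075, 0.633], [0.001, 0.307, -0.952, 0.383], [0.0, 0.0, 0.0, 1.0]] 66.61812775669236
```

>>> play_rows(
  rows=[
    [[0, 0.03, 0.02, -0.03, 0.04], [0, 0.1, 0.05, -0.08, 0.12], [0, 0.18, 0.1, -0.13, 0.2], [0, 0.26, 0.14, -0.17, 0.28], [0, 0.34, 0.18, -0.2, 0.36], [0, 0.41, 0.22, -0.2, 0.44], [0, 0.48, 0.26, -0.2, 0.52], [0, 0.55, 0.3, -0.2, 0.6]],
  ],
)

```text
time_s: 0.77
tcp_pos: [0.3795, 0.4563, 0.3268]
eef_rot: [-180.0, 0.0, -66.0]
contact_force: [1.4, 1.3, -0.7]
gripper_width: 0.0875
gripper_force: 0.0
```

```bash
cat >> h.py <<'E'
def go(p,yaw=None):
    from scipy.spatial.transform import Rotation as R
    s=r.get_state(); M=R.from_euler("xyz",s["eef_rot"],degrees=True).as_matrix()
    d=M.T@(np.array(p)-s["tcp_pos"])/.5; t=0 if yaw is None else -((yaw-s["eef_rot"][2]+180)%360-180)/np.degrees(1.5)
    print("t",round(s["time_s"],2),"tcp",s["tcp_pos"].round(4),"rot",s["eef_rot"].round(2),"w",round(s["gripper_width"],4),"F",np.round(s["contact_force"],1),"-> shares",d.round(4),round(t,4))
E
python3 -c "
from h import *
go([.515,-.04,.33],-127)"
```

```text
t 0.77 tcp [0.3795 0.4563 0.3268] rot [-1.7996e+02  4.0000e-02 -6.6020e+01] w 0.0875 F [ 1.4  1.3 -0.7] -> shares [ 1.017   0.1557 -0.0073] 0.7095
```

>>> play_rows(
  rows=[
    [[0, 0.07, 0.01, 0, 0.07], [0, 0.14, 0.03, 0, 0.14], [0, 0.22, 0.05, 0, 0.21], [0, 0.3, 0.07, 0, 0.28], [0, 0.38, 0.08, 0, 0.35], [0, 0.46, 0.1, 0, 0.42], [0, 0.54, 0.11, 0, 0.49], [0, 0.61, 0.12, 0, 0.55]],
  ],
)

```text
time_s: 1.43
tcp_pos: [0.449, 0.1526, 0.3262]
eef_rot: [-180.0, 0.0, -113.3]
contact_force: [1.5, 0.0, 1.2]
gripper_width: 0.0877
gripper_force: 0.0
```

```bash
python3 -c "
from h import *
go([.535,-.08,.34],-127)"
```

```text
t 1.43 tcp [0.449  0.1526 0.3262] rot [-1.7999e+02  2.0000e-02 -1.1328e+02] w 0.0877 F [1.5 0.  1.2] -> shares [ 0.3594 -0.3419 -0.0277] 0.1597
```

>>> play_rows(
  rows=[
    [[0, 0.06, -0.06, 0, 0.03], [0, 0.12, -0.11, 0, 0.06], [0, 0.18, -0.17, -0.01, 0.09], [0, 0.24, -0.23, -0.02, 0.12], [0, 0.3, -0.28, -0.028, 0.14], [0, 0.34, -0.32, -0.028, 0.16], [0, 0.36, -0.34, -0.028, 0.16], [0, 0.36, -0.342, -0.028, 0.16]],
  ],
)

```text
time_s: 2.1
tcp_pos: [0.5367, -0.0801, 0.3392]
eef_rot: [179.9, -0.1, -126.9]
contact_force: [0.7, 0.8, -0.1]
gripper_width: 0.0875
gripper_force: 0.0
```

Run:
```python
from h import *
go([.537,-.083,.34],-127)
c=r.camera_info("wrist"); im=r.capture("wrist"); cv2.imwrite("pics/w1.png",im[:,:,::-1]); np.save("w1.npy",c,allow_pickle=True)
print(proj("wrist",[.537,-.083,.209],c),proj("wrist",[.537,-.083,.144],c))
```

```text
t 2.1 tcp [ 0.5367 -0.0801  0.3392] rot [ 1.7994e+02 -8.0000e-02 -1.2693e+02] w 0.0875 F [ 0.7  0.8 -0.1] -> shares [ 0.0043 -0.004  -0.0016] 0.0009
[256.54419715 181.9574883 ] [256.79377964 167.54975077]
```

View pics/w1.png

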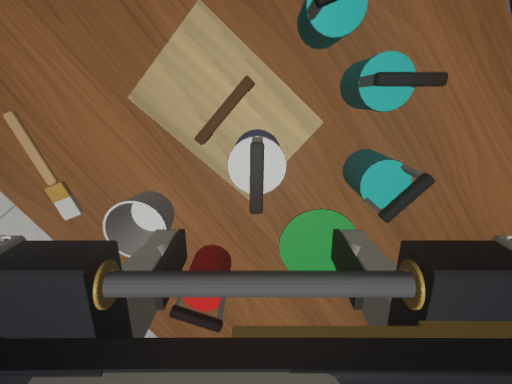

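The wrist view shows the canister bar upright from (257,138) to (257,213), the lid centred near (257,165), the board bar from (203,140) to (248,80), and the mat near (318,245).

Run:
```python
from h import *
c=np.load("w1.npy",allow_pickle=True).item()
im=cv2.imread("pics/w1.png"); H=cv2.cvtColor(im,cv2.COLOR_BGR2HSV).astype(int)
m=np.zeros(im.shape[:2],np.uint8); m[130:220,225:295]=1
w=(m>0)&(H[...,1]<50)&(H[...,2]>170); pts=np.argwhere(w)[:,::-1]
hull=cv2.convexHull(pts.astype(np.float32)); e=cv2.fitEllipse(hull); print("lid",e,onz("wrist",*e[0],.144,c))
for row in range(170,214,6):
    x=np.where((H[row,240:275,2]<75))[0]+240; print(row,x.min() if len(x) else None,x.max() if len(x) else None)
for n,a,b,z in(("can",(257,138.5),(257,213),.209),("brd",(200.5,140),(250,79.5),.096)):
    A=onz("wrist",*a,z,c);B=onz("wrist",*b,z,c); d=A-B; print(n,((A+B)/2).round(4),np.linalg.norm(d).round(3),np.degrees(np.arctan2(d[1],d[0])))
P=np.array([onz("wrist",*p,.047,c) for p in[(200,0),(128,97),(323,122)]]); print(P.round(3),(P[1]+P[2])/2)
```

```text
lid ((256.3938903808594, 165.02713012695312), (56.78182601928711, 58.665260314941406), 83.54719543457031) [ 0.53547604 -0.08582953  0.144     ]
170 251 262
176 251 262
182 251 262
188 251 262
194 250 262
200 250 262
206 250 262
212 250 261
can [ 0.5336 -0.0867  0.209 ] 0.078 -127.10473335856427
brd [ 0.5316 -0.1612  0.096 ] 0.103 11.48306243483246
[[ 0.474 -0.292  0.047]
 [ 0.637 -0.262  0.047]
 [ 0.429 -0.061  0.047]] [ 0.53339646 -0.16176699  0.047     ]
```

>>> play_rows(
  rows=[
    [[0, 0.01, -0.004, 0.03, 0], [0, 0.01, -0.004, 0.09, 0], [0, 0.01, -0.004, 0.15, 0], [0, 0.01, -0.004, 0.21, 0], [0, 0.01, -0.004, 0.26, 0], [0, 0.01, -0.004, 0.295, 0], [0, 0.01, -0.004, 0.31, 0], [0, 0.01, -0.004, 0.312, 0]],
  ],
  squeeze=35,
)

```text
time_s: 2.82
tcp_pos: [0.5339, -0.0819, 0.1826]
eef_rot: [179.9, -0.1, -126.7]
contact_force: [0.2, 0.3, -0.2]
gripper_width: 0.0877
gripper_force: 0.0
```

>>> play_rows(
  rows=[
    [[0.3, 0, 0, 0, 0], [0.6, 0, 0, 0, 0], [0.8, 0, 0, 0, 0], [1, 0, 0, 0, 0], [1, 0, 0, 0, 0], [1, 0, 0, 0, 0], [1, 0, 0, 0, 0], [1, 0, 0, 0, 0]],
  ],
  squeeze=35,
)

```text
time_s: 3.48
tcp_pos: [0.535, -0.0828, 0.1842]
eef_rot: [-180.0, 0.0, -126.7]
contact_force: [-0.5, 0.2, -0.3]
gripper_width: 0.0399
gripper_force: 0.0
```

Run:
```python
from h import *
go([.535,-.085,.183],-127)
s=r.get_state();print(s["gripper_force"],s["gripper_width"])
```

```text
t 3.48 tcp [ 0.535  -0.0828  0.1842] rot [-1.7999e+02  1.0000e-02 -1.2674e+02] w 0.0399 F [-0.5  0.2 -0.3] -> shares [ 0.0036 -0.0027  0.0023] 0.0031
0.0 0.03991118125929053
```

Still closing; continue.

>>> play_rows(
  rows=[
    [[1, 0, 0, 0, 0], [1, 0, 0, 0, 0], [1, 0, 0, 0, 0], [1, 0, 0, 0, 0], [1, 0, 0, 0, 0], [1, 0, 0, 0, 0], [1, 0, 0, 0, 0], [1, 0, 0, 0, 0]],
  ],
  squeeze=35,
)

```text
time_s: 4.15
tcp_pos: [0.535, -0.0826, 0.184]
eef_rot: [180.0, 0.0, -126.7]
contact_force: [1.8, 0.8, -1.4]
gripper_width: 0.0139
gripper_force: 34.9
```

>>> play_rows(
  rows=[
    [[1, 0, 0, -0.005, 0], [1, 0, 0, -0.015, 0], [1, 0, 0, -0.03, 0], [1, 0, 0, -0.05, 0], [1, 0, 0, -0.07, 0], [1, 0, 0, -0.09, 0], [1, 0, 0, -0.105, 0], [1, 0, 0, -0.11, 0]],
  ],
)

```text
time_s: 4.82
tcp_pos: [0.5358, -0.0827, 0.2412]
eef_rot: [-179.9, 0.1, -126.7]
contact_force: [0.4, 1.2, -5.8]
gripper_width: 0.0138
gripper_force: 34.9
```

Run:
```python
from h import *
s=r.get_state()
go([.557,.133,s["tcp_pos"][2]],-127); print(s["gripper_width"],s["gripper_force"],s["moment"])
im=r.capture("scene"); cv2.imwrite("pics/s2.png",cv2.resize(im[100:300,130:350,::-1],None,fx=2.5,fy=2.5))
```

```text
t 4.82 tcp [ 0.5358 -0.0827  0.2412] rot [-1.7988e+02  1.0000e-01 -1.2672e+02] w 0.0138 F [ 0.4  1.2 -5.8] -> shares [-3.711e-01  2.239e-01  2.000e-04] 0.0033
0.013795556688866686 34.90333378314972 [ 0.10223991 -0.32643664  0.03144891]
```

View pics/s2.png

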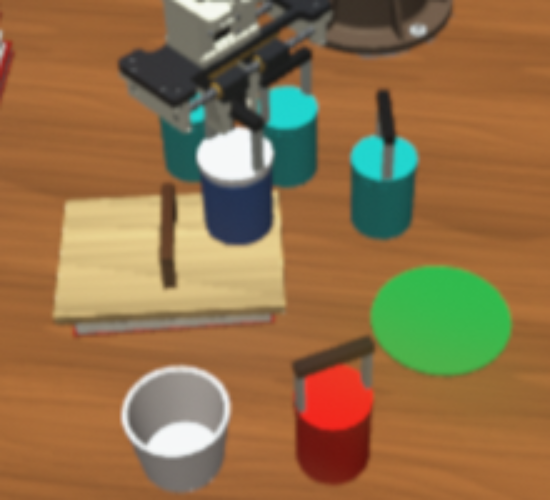

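The canister hangs upright over the board at about (237,190) in the crop. I'll raise it clear of the look-alikes and carry it to the mat.

>>> play_rows(
  rows=[
    [[1, 0, 0, -0.015, 0], [1, 0, 0, -0.035, 0], [1, -0.01, 0.006, -0.06, 0], [1, -0.03, 0.018, -0.085, 0], [1, -0.055, 0.033, -0.105, 0], [1, -0.085, 0.051, -0.12, 0], [1, -0.12, 0.072, -0.13, 0], [1, -0.155, 0.093, -0.13, 0]],
  ],
)

```text
time_s: 5.53
tcp_pos: [0.5446, 0.0079, 0.3061]
eef_rot: [-179.9, 0.1, -126.8]
contact_force: [1.1, -0.9, -4.5]
gripper_width: 0.0139
gripper_force: 34.9
```

>>> play_rows(
  rows=[
    [[1, -0.035, 0.021, 0, 0], [1, -0.07, 0.042, 0, 0], [1, -0.105, 0.063, 0, 0], [1, -0.14, 0.085, 0, 0], [1, -0.17, 0.103, 0, 0], [1, -0.195, 0.118, 0, 0], [1, -0.21, 0.127, 0, 0], [1, -0.216, 0.131, 0, 0]],
  ],
)

```text
time_s: 6.2
tcp_pos: [0.5563, 0.1341, 0.3041]
eef_rot: [180.0, -0.0, -126.7]
contact_force: [-0.4, -1.0, -4.0]
gripper_width: 0.0138
gripper_force: 34.9
```

Run:
```python
from h import *
s=r.get_state()
go([.557,.133,.143],-127); print(s["gripper_width"],s["gripper_force"],s["moment"])
```

```text
t 6.2 tcp [0.5563 0.1341 0.3041] rot [ 1.7999e+02 -1.0000e-02 -1.2667e+02] w 0.0138 F [-0.4 -1.  -4. ] -> shares [ 0.0009 -0.0024  0.3222] 0.0038
0.013771038981373647 34.90321755409241 [-0.23303387 -0.30502788 -0.02197254]
```

>>> play_rows(
  rows=[
    [[1, 0, 0, 0.02, 0], [1, 0, 0, 0.06, 0], [1, 0, 0, 0.11, 0], [1, 0, 0, 0.16, 0], [1, 0, 0, 0.21, 0], [1, 0, 0, 0.25, 0], [1, 0, 0, 0.28, 0], [1, 0, 0, 0.295, 0]],
  ],
)

```text
time_s: 6.87
tcp_pos: [0.5547, 0.1313, 0.1537]
eef_rot: [179.9, -0.2, -126.8]
contact_force: [-0.5, -0.1, -5.1]
gripper_width: 0.0138
gripper_force: 34.9
```

>>> play_rows(
  rows=[
    [[1, 0, 0, 0.005, 0], [1, 0, 0, 0.01, 0], [1, 0, 0, 0.013, 0], [1, 0, 0, 0.016, 0], [1, 0, 0, 0.018, 0], [1, 0, 0, 0.02, 0], [1, 0, 0, 0.022, 0], [1, 0, 0, 0.022, 0]],
  ],
)

```text
time_s: 7.53
tcp_pos: [0.5561, 0.133, 0.1456]
eef_rot: [-180.0, 0.0, -126.7]
contact_force: [-0.9, 0.5, -5.0]
gripper_width: 0.0135
gripper_force: 34.9
```

Not yet touching; lower 1 mm at a time per few rows.

>>> play_rows(
  rows=[
    [[1, 0, 0, 0.001, 0], [1, 0, 0, 0.002, 0], [1, 0, 0, 0.003, 0], [1, 0, 0, 0.004, 0], [1, 0, 0, 0.005, 0], [1, 0, 0, 0.006, 0], [1, 0, 0, 0.006, 0], [1, 0, 0, 0.006, 0]],
  ],
)

```text
time_s: 8.2
tcp_pos: [0.5562, 0.133, 0.1425]
eef_rot: [180.0, -0.0, -126.7]
contact_force: [0.0, -0.6, -3.9]
gripper_width: 0.0136
gripper_force: 34.9
```

>>> play_rows(
  rows=[
    [[1, 0, 0, 0.001, 0], [1, 0, 0, 0.001, 0], [1, 0, 0, 0.002, 0], [1, 0, 0, 0.002, 0], [1, 0, 0, 0.003, 0], [1, 0, 0, 0.003, 0], [1, 0, 0, 0.003, 0], [1, 0, 0, 0.003, 0]],
  ],
)

```text
time_s: 8.87
tcp_pos: [0.5562, 0.133, 0.1411]
eef_rot: [180.0, 0.0, -126.7]
contact_force: [-0.5, -0.6, -4.8]
gripper_width: 0.0136
gripper_force: 34.9
```

>>> play_rows(
  rows=[
    [[1, 0, 0, 0.001, 0], [1, 0, 0, 0.001, 0], [1, 0, 0, 0.002, 0], [1, 0, 0, 0.002, 0], [1, 0, 0, 0.003, 0], [1, 0, 0, 0.003, 0], [1, 0, 0, 0.003, 0], [1, 0, 0, 0.003, 0]],
  ],
)

```text
time_s: 9.53
tcp_pos: [0.557, 0.1329, 0.1409]
eef_rot: [-179.9, 0.1, -126.7]
contact_force: [-1.2, -1.3, 7.4]
gripper_width: 0.0138
gripper_force: 34.9
```

Contact made. Release.

>>> play_rows(
  rows=[
    [[0.8, 0, 0, 0, 0], [0.6, 0, 0, 0, 0], [0.4, 0, 0, 0, 0], [0.2, 0, 0, 0, 0], [0, 0, 0, 0, 0], [0, 0, 0, 0, 0], [0, 0, 0, 0, 0], [0, 0, 0, 0, 0]],
  ],
)

```text
time_s: 10.2
tcp_pos: [0.5562, 0.133, 0.1395]
eef_rot: [180.0, -0.0, -126.7]
contact_force: [-0.3, -0.0, -0.4]
gripper_width: 0.0585
gripper_force: 0.0
```

>>> play_rows(
  rows=[
    [[0, 0, 0, 0, 0], [0, 0, 0, 0, 0], [0, 0, 0, -0.02, 0], [0, 0, 0, -0.06, 0], [0, 0, 0, -0.12, 0], [0, 0, 0, -0.18, 0], [0, 0, 0, -0.24, 0], [0, 0, 0, -0.3, 0]],
  ],
)

```text
time_s: 10.87
tcp_pos: [0.5559, 0.1327, 0.2921]
eef_rot: [-180.0, 0.0, -126.7]
contact_force: [1.1, -0.1, -0.7]
gripper_width: 0.0877
gripper_force: 0.0
```

Run:
```python
from h import *
go([.533,-.161,.29],-168.5)
im=r.capture("scene"); cv2.imwrite("pics/s3.png",cv2.resize(im[100:300,130:350,::-1],None,fx=2.5,fy=2.5))
```

```text
t 10.87 tcp [0.5559 0.1327 0.2921] rot [-1.7997e+02  3.0000e-02 -1.2672e+02] w 0.0877 F [ 1.1 -0.1 -0.7] -> shares [ 0.4983 -0.3145  0.004 ] 0.4861
```

View pics/s3.png

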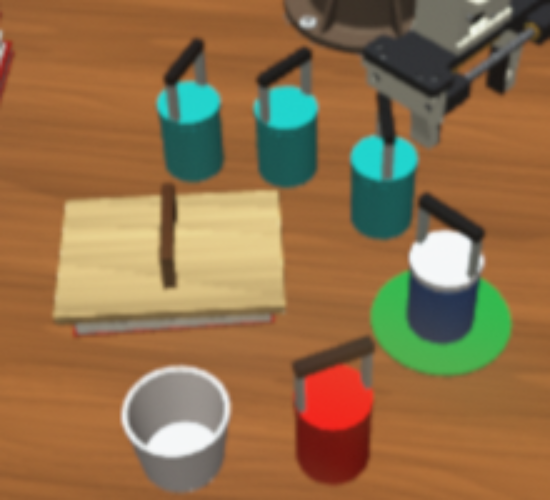

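The canister stands upright in the middle of the mat (445,290 in the crop), and the board is unmoved. I'll move over the board's handle now.

>>> play_rows(
  rows=[
    [[0, 0.04, -0.025, 0, 0.05], [0, 0.1, -0.063, 0, 0.11], [0, 0.16, -0.1, 0, 0.18], [0, 0.22, -0.14, 0, 0.24], [0, 0.28, -0.177, 0, 0.31], [0, 0.34, -0.215, 0, 0.37], [0, 0.4, -0.252, 0, 0.43], [0, 0.45, -0.284, 0, 0.486]],
  ],
)

```text
time_s: 11.58
tcp_pos: [0.5348, -0.1344, 0.2905]
eef_rot: [-180.0, 0.1, -168.8]
contact_force: [1.2, -0.9, -0.2]
gripper_width: 0.0875
gripper_force: 0.0
```

Run:
```python
from h import *
go([.533,-.161,.25],-168.5)
```

```text
t 11.58 tcp [ 0.5348 -0.1344  0.2905] rot [-1.7998e+02  5.0000e-02 -1.6877e+02] w 0.0875 F [ 1.2 -0.9 -0.2] -> shares [ 0.014  -0.0515  0.081 ] -0.0032
```

>>> play_rows(
  rows=[
    [[0, 0.004, -0.015, 0.02, 0], [0, 0.008, -0.03, 0.04, 0], [0, 0.012, -0.042, 0.06, 0], [0, 0.014, -0.05, 0.075, 0], [0, 0.014, -0.051, 0.08, 0], [0, 0.014, -0.051, 0.08, 0], [0, 0.014, -0.051, 0.08, 0], [0, 0.014, -0.051, 0.08, 0]],
  ],
)

```text
time_s: 12.25
tcp_pos: [0.5341, -0.1581, 0.25]
eef_rot: [-180.0, 0.0, -168.4]
contact_force: [-0.2, -0.1, -0.0]
gripper_width: 0.0878
gripper_force: 0.0
```

Run:
```python
from h import *
go([.533,-.161,.07],-168.5)
c=r.camera_info("wrist"); im=r.capture("wrist"); cv2.imwrite("pics/w2.png",im[:,:,::-1]); np.save("w2.npy",c,allow_pickle=True)
print(proj("wrist",[.533,-.161,.096],c))
```

```text
t 12.25 tcp [ 0.5341 -0.1581  0.25  ] rot [-1.7998e+02  4.0000e-02 -1.6843e+02] w 0.0878 F [-0.2 -0.1 -0. ] -> shares [ 0.0036 -0.0052  0.3601] 0.0008
[256.6094946  176.10315669]
```

View pics/w2.png

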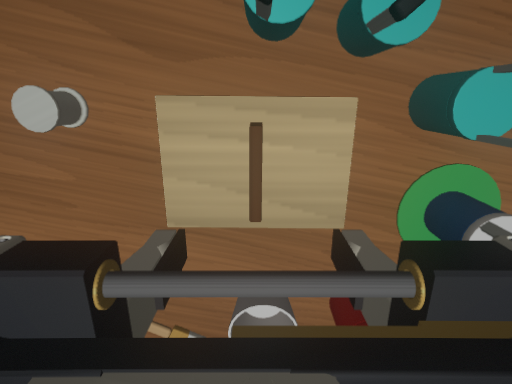

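The wrist view shows the board's bar upright at columns 249–262, rows 123–221, well aligned with the fingers.

Run:
```python
from h import *
c=np.load("w2.npy",allow_pickle=True).item()
A=onz("wrist",256,122.5,.096,c);B=onz("wrist",255.3,221,.096,c);d=A-B;m=(A+B)/2
print(m,np.linalg.norm(d),np.degrees(np.arctan2(d[1],d[0])))
P=np.array([onz("wrist",*p,.047,c) for p in[(156,96.5),(357,97),(345,229),(167,227)]]);print(P.round(3),P.mean(0))
go([.5325,-.161,.067],-168.3)
```

```text
[ 0.53129823 -0.16243712  0.096     ] 0.11117857783529837 -169.08422015923063
[[ 0.475 -0.293  0.047]
 [ 0.429 -0.062  0.047]
 [ 0.594 -0.027  0.047]
 [ 0.639 -0.263  0.047]] [ 0.53425097 -0.16141154  0.047     ]
t 12.3 tcp [ 0.5341 -0.1581  0.2501] rot [-1.7999e+02  5.0000e-02 -1.6844e+02] w 0.0872 F [-0.6  0.8  0.5] -> shares [ 0.0046 -0.0049  0.3662] -0.0016
```

>>> play_rows(
  rows=[
    [[0, 0.004, -0.006, 0.03, 0], [0, 0.004, -0.006, 0.09, 0], [0, 0.004, -0.006, 0.16, 0], [0, 0.004, -0.006, 0.23, 0], [0, 0.004, -0.006, 0.29, 0], [0, 0.004, -0.006, 0.335, 0], [0, 0.004, -0.006, 0.358, 0], [0, 0.004, -0.006, 0.364, 0]],
  ],
)

```text
time_s: 12.97
tcp_pos: [0.5311, -0.1616, 0.0654]
eef_rot: [180.0, -0.2, -168.5]
contact_force: [-0.8, -0.2, 0.2]
gripper_width: 0.0877
gripper_force: 0.0
```

>>> play_rows(
  rows=[
    [[0.3, 0, 0, 0, 0], [0.6, 0, 0, 0, 0], [0.7, 0, 0, 0, 0], [0.75, 0, 0, 0, 0], [0.75, 0, 0, 0, 0], [0.75, 0, 0, 0, 0], [0.75, 0, 0, 0, 0], [0.75, 0, 0, 0, 0]],
  ],
  squeeze=10,
)

```text
time_s: 13.63
tcp_pos: [0.5324, -0.162, 0.0678]
eef_rot: [-180.0, 0.0, -168.5]
contact_force: [-0.4, 0.2, -0.3]
gripper_width: 0.0398
gripper_force: 0.0
```

>>> play_rows(
  rows=[
    [[0.8, 0, 0, 0, 0], [0.85, 0, 0, 0, 0], [0.9, 0, 0, 0, 0], [1, 0, 0, 0, 0], [1, 0, 0, 0, 0], [1, 0, 0, 0, 0], [1, 0, 0, 0, 0], [1, 0, 0, 0, 0]],
  ],
  squeeze=10,
)

```text
time_s: 14.3
tcp_pos: [0.5323, -0.1621, 0.0675]
eef_rot: [-180.0, -0.0, -168.5]
contact_force: [0.3, -0.2, -0.8]
gripper_width: 0.0137
gripper_force: 10.0
```

>>> play_rows(
  rows=[
    [[1, 0, 0, 0, 0], [1, 0, 0, 0, 0], [1, 0, 0, 0, 0], [1, 0, 0, 0, 0], [1, 0, 0, 0, 0], [1, 0, 0, 0, 0], [1, 0, 0, 0, 0], [1, 0, 0, 0, 0]],
  ],
  squeeze=50,
)

```text
time_s: 14.97
tcp_pos: [0.5323, -0.162, 0.0676]
eef_rot: [180.0, -0.0, -168.5]
contact_force: [-0.0, -1.6, -1.1]
gripper_width: 0.0133
gripper_force: 50.0
```

>>> play_rows(
  rows=[
    [[1, 0, 0, -0.003, 0], [1, 0, 0, -0.008, 0], [1, 0, 0, -0.015, 0], [1, 0, 0, -0.025, 0], [1, 0, 0, -0.037, 0], [1, 0, 0, -0.05, 0], [1, 0, 0, -0.065, 0], [1, 0, 0, -0.08, 0]],
  ],
)

```text
time_s: 15.63
tcp_pos: [0.5324, -0.162, 0.1085]
eef_rot: [-180.0, 0.0, -168.5]
contact_force: [-0.1, -0.8, -4.4]
gripper_width: 0.0135
gripper_force: 50.0
```

>>> play_rows(
  rows=[
    [[1, 0, 0, -0.015, 0], [1, 0, 0, -0.035, 0], [1, 0, 0, -0.06, 0], [1, 0, 0, -0.08, 0], [1, 0, 0, -0.1, 0], [1, 0, 0, -0.115, 0], [1, 0, 0, -0.12, 0], [1, 0, 0, -0.122, 0]],
  ],
)

```text
time_s: 16.3
tcp_pos: [0.5325, -0.162, 0.1692]
eef_rot: [-180.0, 0.1, -168.5]
contact_force: [-0.5, -0.3, -5.8]
gripper_width: 0.0136
gripper_force: 50.0
```

>>> play_rows(
  rows=[
    [[1, 0, 0, 0, 0], [1, 0, 0, 0, 0], [1, 0, 0, 0, 0], [1, 0, 0, 0, 0], [1, 0, 0, 0, 0], [1, 0, 0, 0, 0], [1, 0, 0, 0, 0], [1, 0, 0, 0, 0]],
  ],
)

```text
time_s: 16.97
tcp_pos: [0.5323, -0.162, 0.1685]
eef_rot: [180.0, -0.0, -168.5]
contact_force: [0.7, -0.5, -5.8]
gripper_width: 0.0136
gripper_force: 50.0
```

Run:
```python
from h import *
go([.5323,-.162,.1675],-168.5)
im=r.capture("scene"); cv2.imwrite("pics/s4.png",cv2.resize(im[100:300,130:350,::-1],None,fx=2.5,fy=2.5))
```

```text
t 16.97 tcp [ 0.5323 -0.162   0.1685] rot [ 1.8000e+02 -1.0000e-02 -1.6849e+02] w 0.0136 F [ 0.7 -0.5 -5.8] -> shares [-0.    -0.     0.002] 0.0001
```

View pics/s4.png

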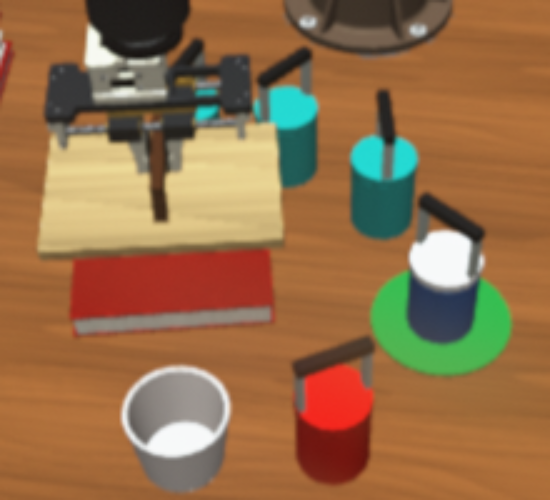

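The board is up with the book unmoved below it (its front corners are still at (75,333) and (272,320)). One check that the board is level, then hand in.

Run:
```python
from h import *
a=np.radians(11.4); X=np.array([np.cos(a),np.sin(a),0]);Y=np.array([-np.sin(a),np.cos(a),0])
f=lambda p:((proj("scene",p)-[130,100]+.5)*2.5).round(1)
for C in([.5335,-.1615,.148],[.5335,-.1615,.133]): print([f(np.array(C)+X*sx*.085+Y*sy*.12).tolist() for sx,sy in((1,-1),(1,1),(-1,1))])
s=r.get_state(); print(np.round(s["moment"],2),s["gripper_force"],np.abs(s["qd"]).max())
```

```text
[[36.7, 251.6], [283.8, 238.2], [275.6, 122.5]]
[[39.4, 261.9], [284.1, 248.6], [276.0, 132.9]]
[ 0.06 -0.11  0.02] 49.98282730579376 0.09845962200385247
```

Run:
```python
from h import *
a=np.radians(11.4); X=np.array([np.cos(a),np.sin(a),0]);Y=np.array([-np.sin(a),np.cos(a),0])
im=r.capture("scene")[:,:,::-1].copy(); old=cv2.imread("pics/scene0.png")
o=[]
for I,z in((old,.047),(im,.148)):
    x0,y0=140,(170 if z<.1 else 140); K=6
    J=cv2.resize(I[y0:y0+70,x0:x0+110],None,fx=K,fy=K,interpolation=cv2.INTER_CUBIC)[:290]if z<0 else cv2.resize(I[y0:y0+70,x0:x0+110],None,fx=K,fy=K,interpolation=cv2.INTER_CUBIC)
    C=np.array([.5335,-.1615,z]); p=[(proj("scene",C+X*sx*.085+Y*sy*.12)-[x0,y0]+.5)*K for sx,sy in((1,-1),(1,1),(-1,1),(-1,-1))]
    cv2.polylines(J,[np.array(p).astype(int)],True,(255,0,255),1); o.append(cv2.resize(J,None,fx=.7,fy=.7,interpolation=cv2.INTER_AREA))
cv2.imwrite("pics/lvl.png",np.vstack(o)); print(np.vstack(o).shape)
```

```text
(588, 462, 3)
```

View pics/lvl.png

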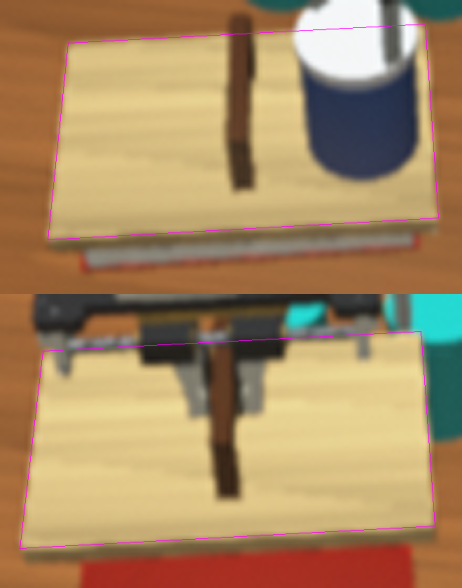

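The outline computed for a level board at this height fits the lifted board in the lower panel, so it is level. Handing in.

```bash
python3 -c "
from plant import r
print(r.close_job())"
```

```text
the job is handed in; nothing more can be done
None
```

The canister stands upright on the green mat, and the arm is holding the board level about 10 cm above the unmoved book; the job was handed in at about 17 s of the 58 s allowed.

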